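# Nudge the dish into its stage recess and lock it

## Robot

A 7-joint arm with a two-finger parallel gripper is mounted at the origin on a cart in front of the work surface, level with it; the furniture and walls round the work are solid. World frame = base frame: x ahead of the robot, y to its left, z up, the work surface at z = 0. Lengths are in m, angles in degrees, forces in N, time in s.
With the tool pointing down it reaches from about 0.425 to 0.975 m from the base axis. Payload 16.7 kg.
Tool frame: the origin (TCP) lies between the finger pads; the fingertips stand 8 mm ahead of it and the grasp point (between the pads) lies 11 mm behind it; z points along the fingers, y is the direction in which the jaws open and shut (so a half turn about z gives the same grasp; the last joint's range is limited). The gripper opens to 85 mm and grips with 20 to 120 N. Pads are 22 mm wide; open, the fingers measure 114 mm over their backs; the gripper's body (76 mm by 85 mm) begins 54 mm behind the grasp point. The pads swing forward as they close: fully open they stand 13 mm farther back than shut.
Start: joints at [68.096, 24.414, 4.234, 92.017, -1.954, 63.644, -3.845], TCP at [0.156, -0.657, 0.207] pointing down, gripper open.
Joint ranges: [-163.25, 163.25], [-28.42, 122.38], [-70.27, 78.77], [12.13, 141.07], [-58.53, 238.53], [9.26, 117.41], [-156.51, 156.51]. Speed limits (degrees/s): [108.29, 108.29, 136.94, 136.94, 172.46, 172.46, 172.46].

## Interface

Orientations are given as [roll, pitch, yaw] about the fixed x, y, z axes, in that order (R = Rz(yaw) Ry(pitch) Rx(roll)).
In Python, from plant import r gives the robot as it stands.
- The arm moves only by the tool apply_moves, never from a script. Its argument "commands" is a list of rows, each a list of 7 numbers: the turn, a rotation vector about the tool's x, y, z in rad, then the shift along the tool's x, y, z in cm, then the finger opening in cm, from 0 to 8.54. A call has 1 to 20 rows; each row shifts and turns the commanded pose from where the row before left it, along the tool's axes as they then stand; what a row does not reach is not made up. A row lasts 1/12 s, in which the tool goes at most 41.7 mm and 7.16 degrees, less where a joint would pass 70% of its speed; a pose out of reach is approached as far as the arm can. A call with a gripper value outside its range is refused whole. The fingers move at their own pace and stop on an object; "grip_force" is the grip in N (left out, the last holds). Time passes only in rows, so rows that do not move let the fingers close. It gives the time, the measured TCP pose, the force and the opening at its end, in the units of the state.
- r.observe(): the state, without advancing time (a new reading comes with each control period).
- r.get_image(name): name is "side" or "top" or "wrist"; returns (picture, depth): 384x512x3 uint8, red, green, blue; 384x512 float32, m along the optical axis (not along the pixel's ray), 0 where there is no reading.
- r.camera_model(name): a dict with "fx", "fy", "cx", "cy" (pixels), "T" (4x4, takes a point from camera to world coordinates). Camera axes: x right, y down, z forward; pixel columns grow to the right and rows downward; lengths in m; the calibration is good to about 2 mm. A picture is of the moment at which its call begins: read the wrist's pose just before it. camera_model takes no time and is no camera call; for the wrist camera it gives the pose at the moment of the call.
- r.job_done(): hands the job in, once; it reports no verdict.
The state is a dict: "time": time; "joint_positions": joint angles; "qd": joint speeds; "joint_torque": joint torques, N m; "tool_pos": TCP position; "ee_rot": TCP orientation; "force": force on the tool from outside, world axes, zero at the start; "torque": the same for the moment, N m; "gripper_width": finger opening in m.
Only numpy, scipy, OpenCV 4.12 (cv2) and the standard library are available. Lean on these libraries where they do the work, as an engineer would, in place of code of your own. Each camera call takes 0.05 s, during which the arm holds its last target. There are 200 camera calls.

## Task

With the fingertips only, push the covered dish lying on the middle of the imaging stage along the deck until it drops into the recess that fits it (the wide one) and lies flat on its floor; do not grip it or lift it. Then push that recess's retaining slide fully home over the dish's edge. Leave the narrow recess's slide open and the spare dish, memory stick and other things on the bench where they are.

Things in the scene. Friction and masses are not known exactly. Their poses are not given: they have to be found in the camera images.
- dish: covered Petri dish, a flat round solid disc 64 mm in diameter, 14 mm high, 20 to 45 g, lying loose on the stage's middle deck. Origin at the centre of its underside, z up. It slides when pushed from the side.
- deck (a point): centre of the top of the stage's flat middle deck (84 x 84 mm, 24 mm above the bench, no fence). Axes: x across the stage, away from the robot but for the stage's yaw (within 0.22 rad); y along it, to the robot's left. A cell stands at y = +84.5 and at -84.5 mm, flush with the deck; which cell is left and which right changes. The stage is fixed to the bench.
- wide_cell_recess (a point): centre of the mouth, level with the deck, of the round recess that fits the dish: 69 mm wide, 6 mm deep, flat floor, in an 84 x 84 mm aluminium block. A seated dish stands 8 mm proud of the deck. Axes as the stage's.
- narrow_cell_recess (a point): centre of the mouth of the other recess, 43 mm wide, 6 mm deep, in a like block at the other end: too small for the dish. Axes as the stage's.
- wide_cell_slide (a joint): travel of the wide cell's retaining slide in m: 0 open, 0.022 fully home (hard stop), growing along the stage's +x over the recess. About 1.5 N friction, no spring; stays where left. Its black tongue, 30 mm wide, lies 9.5 to 13.5 mm above the deck, its tip 44 mm on the robot's side of the recess centre at 0.
- wide_cell_tab (a point): centre of the robot-side face of the wide slide's black upright finger tab (26 mm wide, 6 thick, 13.5 to 39.5 mm above the deck; this point 29.5). At joint 0 it is 67 mm on the robot's side (-x) of the recess centre; it moves with the slide; push it along +x. Below it a grey pedestal, 46 to 86 mm from the recess centre, 44 mm wide, with side rails up to 14.5 mm above the deck.
- narrow_cell_slide (a joint): travel of the narrow cell's like slide, 0 open to 0.022 home; to be left open.
- spare_dish: another covered dish of the same size lying on the bench behind the stage; bystander. Origin at the centre of its underside.
- usb_stick: small blue memory stick, 56 x 18 x 8 mm, on the bench in front of the middle deck between the two pedestals; bystander. Origin under its centre.
Not all that is in view belongs to the job. What is shaped like the dish but green, red or yellow is not meant.

How it is judged (in metres and radians):
On the way, in this order (a step that is already met when the one before it is completed fails the run):
1. the dish has dropped into the wide recess and lies flat (horizontal distance between dish and wide_cell_recess below 0.006 m and z of dish in the frame of wide_cell_recess below -0.0045 m and angle between dish's own z axis and vertical below 0.05 rad), for 0.2 s.
2. the wide recess's slide is fully home over the dish (value of joint wide_cell_slide above 0.019 m), for 0.2 s.
At the end, for the whole second after the job is handed in: The dish lies at rest and flat (within 0.05 rad) in the wide recess, its centre within 6 mm of the recess's and its underside at least 4.5 mm below the deck; the wide slide is home (above 19 mm of 22); the narrow slide is still open (under 8 mm) (all of step 1 and value of joint wide_cell_slide above 0.019 m and value of joint narrow_cell_slide below 0.008 m and linear speed of dish below 0.02 m/s); the robot touches nothing.
It fails at once if the dish is lifted more than 8 mm off the deck (z of dish in the frame of deck above 0.008 m).
It fails at once if the dish is tipped up (more than 0.5 rad) (angle between dish's own z axis and vertical above 0.5 rad).
It fails at once if the narrow recess's slide is pushed in (value of joint narrow_cell_slide above 0.012 m).
It fails at once if the spare dish or the memory stick is moved more than 30 mm (distance of any of spare_dish, usb_stick from where it was at the start of the episode above 0.03 m).
It also fails if it takes over 40 s, if anything falls off the work surface, if the arm or the gripper's body presses on something with over 40 N, if the wrist force passes 120 N, or if a joint passes its speed limit or range.

## Working session

There is one attempt and no reset: what is moved stays moved. The work goes in short steps, Python scripts to look and compute and a tool call to move; the robot and the scene stay as the last step left them, time stands still between calls to the robot, and variables do not carry over. Pictures are saved under pics/ and viewed, about 8 in all and at most 12, crops included, and the job is handed in when it is done.

Besides the shell and the picture viewer there is one more tool, called after "Call:" as name(argument=value, ...), one argument or row to a line, values as JSON. apply_moves: Moves the arm, as the interface text tells. Its arguments: {"type":"object","properties":{"commands":{"type":"array"},"grip_force":{"type":"number"}},"required":["commands"]}

```bash
mkdir -p pics; ls; python3 - <<'E'
from plant import r
import cv2,numpy as np
s=r.observe();print(s['time'],s['tool_pos'],s['ee_rot'],s['gripper_width'])
for n in('top','side'):
    p,d=r.get_image(n);np.savez('pics/%s0.npz'%n,p=p,d=d,**{k:v for k,v in r.camera_model(n).items()})
    cv2.imwrite('pics/%s0.png'%n,p[:,:,::-1])
    print(n,r.camera_model(n))
E
```

```text
pics
0.0 [ 0.15558198 -0.65636733  0.2064835 ] [-1.79925995e+02  6.58589217e-03  1.33360263e+01] 0.08547601478473574
top {'fx': 441.1912307711177, 'fy': 441.1912307711177, 'cx': 254.40046309256812, 'cy': 187.78564961538243, 'T': array([[ 1.37426976e-03, -9.81076318e-01,  1.93616554e-01,
         3.73041288e-01],
       [-9.99974896e-01, -2.37037637e-06,  7.08570475e-03,
        -2.24460428e-01],
       [-6.95115818e-03, -1.93621431e-01, -9.81051692e-01,
         8.98562349e-01],
       [ 0.00000000e+00,  0.00000000e+00,  0.00000000e+00,
         1.00000000e+00]])}
side {'fx': 445.5647077680892, 'fy': 445.5647077680892, 'cx': 258.95234154606743, 'cy': 191.862001586818, 'T': array([[ 0.84367178,  0.38183237, -0.37738834,  0.86829404],
       [ 0.53677644, -0.6123061 ,  0.58047592, -0.71037937],
       [-0.00943269, -0.69230433, -0.721544  ,  0.6987292 ],
       [ 0.        ,  0.        ,  0.        ,  1.        ]])}
```

View pics/top0.png

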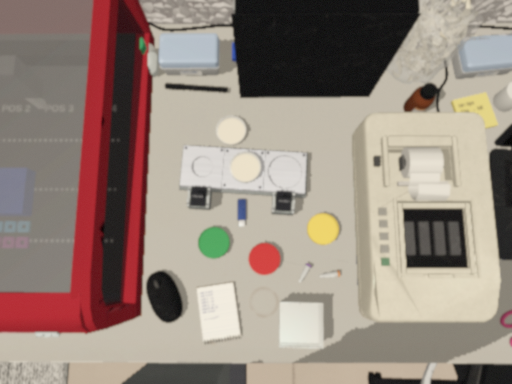

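View pics/side0.png

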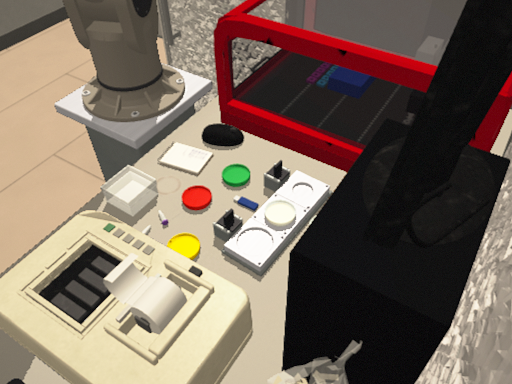

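The arm is out of both views. These could be taken for the dish (top view pixels):
- cream disc on the stage at (245,167)
- spare dish, cream, behind the stage at (232,130)
- green (215,242), red (265,258) and yellow (323,229) discs
- glass ring at (263,302)

I choose (245,167), as it lies on the middle deck. The wide recess looks like the right one, at (285,170).

```bash
cat > h.py <<'E'
import numpy as np,cv2
def load(n):
    z=np.load('pics/%s.npz'%n);return z['p'],z['d'],z
def ray(z,u,v,h):
    T=z['T'];d=T[:3,:3]@np.array([(u-z['cx'])/z['fx'],(v-z['cy'])/z['fy'],1.]);o=T[:3,3]
    return o+d*(h-o[2])/d[2]
def proj(z,P):
    T=z['T'];c=T[:3,:3].T@(np.asarray(P)-T[:3,3]);return z['fx']*c[0]/c[2]+z['cx'],z['fy']*c[1]/c[2]+z['cy']
def cloud(d,z):
    v,u=np.mgrid[:384,:512];c=np.dstack([(u-z['cx'])/z['fx']*d,(v-z['cy'])/z['fy']*d,d])
    return c@z['T'][:3,:3].T+z['T'][:3,3]
E
python3 - <<'E'
from h import *
for n in('top0','side0'):
    p,d,z=load(n);hsv=cv2.cvtColor(p,cv2.COLOR_RGB2HSV)
    X=cloud(d,z)
    # cream discs
    m=((hsv[...,0]>15)&(hsv[...,0]<40)&(hsv[...,1]>25)&(hsv[...,1]<110)&(hsv[...,2]>170)).astype(np.uint8)
    k,l,st,c=cv2.connectedComponentsWithStats(cv2.morphologyEx(m,cv2.MORPH_OPEN,np.ones((3,3))))
    for i in range(1,k):
        if 300<st[i,4]<3000: print(n,'cream',c[i].round(1),st[i],ray(z,*c[i],.038).round(4),ray(z,*c[i],.014).round(4))
    if n=='top0':
        # stage top region by depth height
        a=(X[...,2]>.015)&(X[...,2]<.034)&(d>0)&(hsv[...,1]<25)
        a[:130]=0;a[220:]=0;a[:,:170]=0;a[:,330:]=0
        k,l,st,c=cv2.connectedComponentsWithStats(a.astype(np.uint8))
        i=1+np.argmax(st[1:,4]);cs,_=cv2.findContours((l==i).astype(np.uint8),0,1)
        b=max(cs,key=cv2.contourArea);R=[ray(z,*q[0],.024)[:2] for q in b]
        r=cv2.minAreaRect(np.array(R,np.float32)*1000);print('stage',r,cv2.boxPoints(r))
        dk=(hsv[...,2]<70);dk[:180]=0;dk[220:]=0;dk[:,:180]=0;dk[:,310:]=0
        k,l,st,c=cv2.connectedComponentsWithStats(dk.astype(np.uint8))
        for i in range(1,k):
            if st[i,4]>30: print('black',c[i],st[i],ray(z,*c[i],.06))
    for nm,(u,v) in dict(box=(400,150),scr=(440,230),mon=(330,60),red=(100,180)).items():
        if n=='top0': print(nm,X[v,u].round(3))
    cr=p[120:225,170:320] if n=='top0' else p[150:280,215:340]
    cv2.imwrite('pics/c_%s.png'%n,cv2.resize(cr[:,:,::-1],None,fx=5,fy=5,interpolation=cv2.INTER_CUBIC))
E
```

```text
top0 cream [245.  167.1] [231 153  29  29 657] [ 0.5851 -0.1994  0.038 ] [ 0.5911 -0.1987  0.014 ]
top0 cream [476.9 357.8] [ 432  333   80   46 1256] [ 0.2237 -0.6284  0.038 ] [ 0.2195 -0.6397  0.014 ]
stage ((582.7512817382812, -194.985595703125), (253.14520263671875, 90.81182098388672), 86.25460815429688) [[ 529.17426  -318.3218  ]
 [ 619.7922   -324.2539  ]
 [ 636.3283    -71.64938 ]
 [ 545.7104    -65.717285]]
black [198.40306122 196.        ] [191 188  15  17 196] [ 0.52235998 -0.11023494  0.06      ]
black [283.07142857 200.6122449 ] [276 192  15  18 196] [ 0.51336345 -0.27364445  0.06      ]
box [ 0.602 -0.49   0.104]
scr [ 0.453 -0.555  0.098]
mon [ 0.745 -0.352  0.178]
red [0.506 0.001 0.282]
side0 cream [502.9 135.4] [491 110  21  45 431] [0.9057 0.2738 0.038 ] [0.907  0.3096 0.014 ]
side0 cream [483.5 287. ] [474 258  23  63 625] [ 0.966 -0.166  0.038] [ 0.9695 -0.1463  0.014 ]
side0 cream [444.6 368.4] [419 337  44  47 861] [ 0.9512 -0.3392  0.038 ] [ 0.9542 -0.3258  0.014 ]
side0 cream [ 42.1 374.3] [ 24 358  45  26 670] [ 0.4511 -0.6651  0.038 ] [ 0.4359 -0.6634  0.014 ]
```

View pics/c_top0.png

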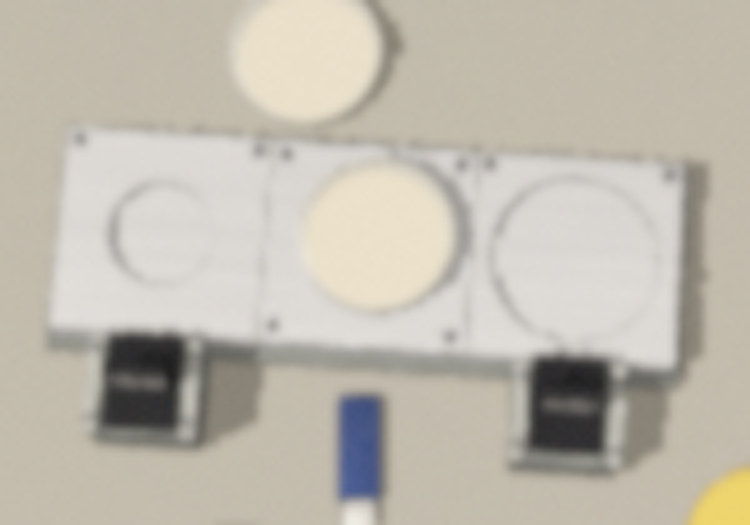

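Crop: the cream dish lies on the middle deck (380,237). The wide recess with its open slide is on the robot's right (577,260), and the narrow one is on the left (160,232). The stage's yaw is about -3.7°, and the dish is nearly on axis. The plan is to turn the jaws along stage x, open 40 mm, and push along stage -y with the dish held between both fingertips.

Call:
apply_moves(
  commands=[
    [0,0,-0.116,0,0,0,4],
    [0,0,-0.116,0,0,0,4],
    [0,0,-0.116,0,0,0,4],
    [0,0,-0.116,0,0,0,4],
    [0,0,-0.116,0,0,0,4],
    [0,0,-0.116,0,0,0,4],
    [0,0,-0.116,0,0,0,4],
    [0,0,-0.116,0,0,0,4],
    [0,0,-0.116,0,0,0,4],
    [0,0,-0.116,0,0,0,4],
    [0,0,-0.116,0,0,0,4],
    [0,0,0,2.9,2.2,0,4],
    [0,0,0,2.9,2.2,0,4],
    [0,0,0,2.9,2.2,0,4],
    [0,0,0,2.9,2.2,0,4],
    [0,0,0,2.9,2.2,0,4],
    [0,0,0,2.9,2.2,0,4],
    [0,0,0,2.9,2.2,0,4],
    [0,0,0,2.9,2.2,0,4],
    [0,0,0,2.9,2.2,0,4],
  ],
  grip_force=30,
)

```text
time: 1.77
tool_pos: [0.3702, -0.407, 0.2071]
ee_rot: [-180.0, -0.0, 86.4]
force: [1.3, -0.1, -0.6]
gripper_width: 0.0398
```

Call:
apply_moves(
  commands=[
    [0,0,0,2.9,2.2,0,4],
    [0,0,0,2.9,2.2,0,4],
    [0,0,0,2.9,2.2,0,4],
    [0,0,0,2.9,2.2,0,4],
    [0,0,0,2.9,2.2,0,4],
    [0,0,0,2.9,2.2,0,4],
    [0,0,0,2.9,2.2,0,4],
    [0,0,0,2.9,2.2,0,4],
    [0,0,0,2.9,2.2,0,4],
    [0,0,0,0,0,0,4],
    [0,0,0,0,0,0,4],
  ],
)

```text
time: 2.68
tool_pos: [0.5841, -0.1579, 0.2067]
ee_rot: [-180.0, -0.1, 86.7]
force: [-0.3, -1.3, 0.0]
gripper_width: 0.0402
```

```bash
python3 - <<'E'
from plant import r
from h import *
s=r.observe();print(s['time'],s['tool_pos'],s['ee_rot'],s['gripper_width'])
z=r.camera_model('wrist');p,d=r.get_image('wrist');np.savez('pics/w1.npz',p=p,d=d,**z)
cv2.imwrite('pics/w1.png',p[:,:,::-1]);print(z['T'].round(3),z['fx'])
_,_,t=load('top0')
print('recess top',ray(t,285.4,172,.024),'narrow',ray(t,202,166.4,.024))
for P in ([.5851,-.1994,.038],[.5807,-.2795,.024]): print(proj(z,P))
E
```

```text
2.6833 [ 0.58413644 -0.15792425  0.2066823 ] [-1.79965524e+02 -6.35147649e-02  8.66612747e+01] 0.040206474308197994
[[ 0.998 -0.055 -0.019  0.589]
 [-0.058 -0.946 -0.318 -0.075]
 [-0.001  0.318 -0.948  0.374]
 [ 0.     0.     0.     1.   ]] 264.58251486171366
recess top [ 0.57836757 -0.28115076  0.024     ] narrow [ 0.590149   -0.11108807  0.024     ]
(np.float64(260.6707451980286), np.float64(201.53841499373016))
(np.float64(260.5858352360232), np.float64(248.45645351252435))
```

View pics/w1.png

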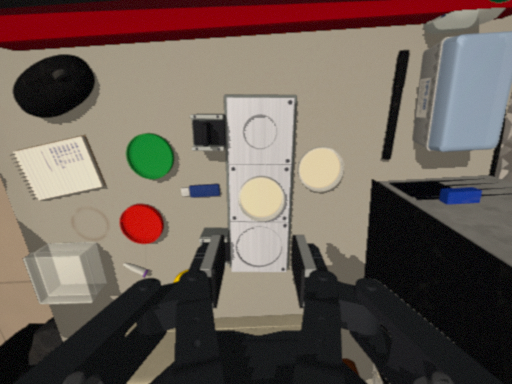

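```bash
python3 - <<'E'
from h import *
p,d,z=load('w1');hsv=cv2.cvtColor(p,cv2.COLOR_RGB2HSV)
m=((hsv[...,0]>15)&(hsv[...,0]<40)&(hsv[...,1]>25)&(hsv[...,1]<110)&(hsv[...,2]>190)).astype(np.uint8)
k,l,st,c=cv2.connectedComponentsWithStats(cv2.morphologyEx(m,cv2.MORPH_OPEN,np.ones((3,3))))
for i in range(1,k):
    if 300<st[i,4]<4000: print(c[i],st[i],ray(z,*c[i],.038).round(4),ray(z,*c[i],.014).round(4))
a=((hsv[...,1]<22)&(hsv[...,2]>150)).astype(np.uint8)
for v in (110,130,150,170,220): 
    u=np.where(a[v,215:305])[0]+215;print(v,u.min(),u.max(),ray(z,u.min()-.5,v,.024).round(4),ray(z,u.max()+.5,v,.024).round(4))
g=cv2.resize(p[90:285,215:310][:,:,::-1],None,fx=3,fy=3,interpolation=cv2.INTER_CUBIC);cv2.imwrite('pics/w1c.png',g)
E
```

```text
[ 57.46000622 169.4973545 ] [  15  137   86   63 3213] [ 0.3234 -0.1396  0.038 ] [ 0.3045 -0.1442  0.014 ]
[319.64675892 167.76766205] [ 299  148   42   41 1373] [ 0.6641 -0.1572  0.038 ] [ 0.6695 -0.1631  0.014 ]
[260.89943741 197.48241913] [ 239  178   45   40 1422] [ 0.5857 -0.1936  0.038 ] [ 0.5855 -0.2021  0.014 ]
[ 69.10526316 269.72299169] [ 53 256  33  29 722] [ 0.2951 -0.2906  0.038 ] [ 0.2742 -0.306   0.014 ]
110 227 293 [ 0.5486 -0.0791  0.024 ] [ 0.6331 -0.084   0.024 ]
130 229 292 [ 0.5488 -0.1038  0.024 ] [ 0.6314 -0.1086  0.024 ]
150 228 291 [ 0.5451 -0.1294  0.024 ] [ 0.6297 -0.1344  0.024 ]
170 229 290 [ 0.5439 -0.1565  0.024 ] [ 0.6278 -0.1614  0.024 ]
220 230 287 [ 0.5384 -0.2303  0.024 ] [ 0.6221 -0.2352  0.024 ]
```

View pics/w1c.png

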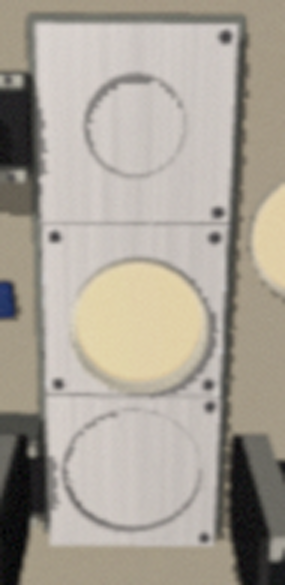

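Call:
apply_moves(
  commands=[
    [0,0,0.014,1.0,0.25,0,4],
    [0,0,0,0,0,3,4],
    [0,0,0,0,0,3,4],
    [0,0,0,0,0,3,4],
    [0,0,0,0,0,3,4],
    [0,0,0,0,0,3,4],
    [0,0,0,0,0,1,4],
    [0,0,0,0,0,0.7,4],
    [0,0,0,0,0,0,4],
    [0,0,0,0,0,0,4],
    [0,0,0,0,0,0,4],
  ],
)

```text
time: 3.65
tool_pos: [0.5874, -0.1509, 0.0419]
ee_rot: [179.9, 0.0, 85.6]
force: [0.0, -0.2, 0.7]
gripper_width: 0.0403
```

```bash
python3 - <<'E'
from plant import r
from h import *
s=r.observe();print(s['time'],s['tool_pos'],s['ee_rot'],s['force'])
z=r.camera_model('side');p,d=r.get_image('side');np.savez('pics/s1.npz',p=p,d=d,**z)
g=cv2.resize(p[140:290,200:360][:,:,::-1],None,fx=5,fy=4,interpolation=cv2.INTER_CUBIC);cv2.imwrite('pics/s1c.png',g)
E
```

```text
3.65 [ 0.58742459 -0.15089221  0.04194711] [1.79869031e+02 2.61862776e-02 8.56262238e+01] [ 0.02605956 -0.17454839  0.70168884]
```

View pics/s1c.png

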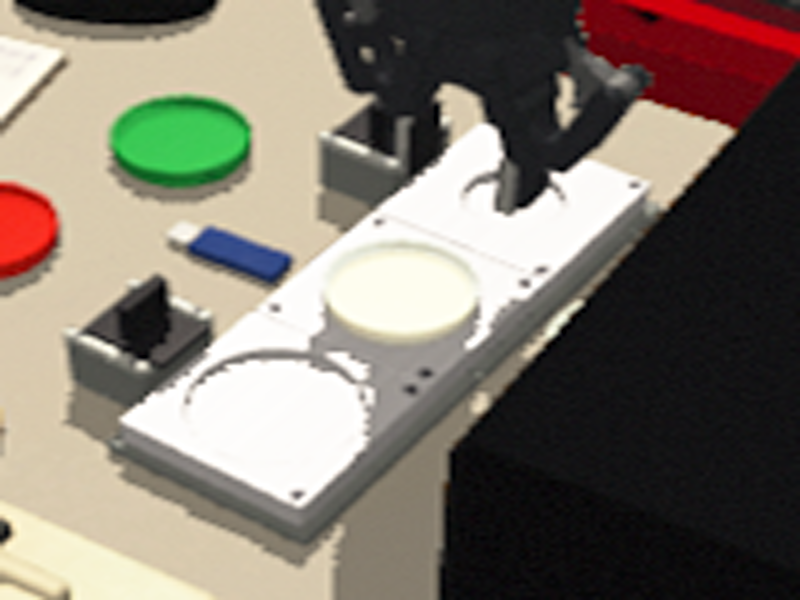

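Call:
apply_moves(
  commands=[
    [0,0,0,0,0,0.3,4],
    [0,0,0,0,0,0.2,4],
    [0,0,0,0,0,0,4],
    [0,0,0,0,0,0,4],
  ],
)

```text
time: 4.03
tool_pos: [0.5864, -0.1505, 0.0353]
ee_rot: [-180.0, -0.0, 85.6]
force: [-1.0, -0.5, 0.1]
gripper_width: 0.04
```

```bash
python3 - <<'E'
from plant import r
from h import *
s=r.observe();print(s['time'],s['tool_pos'],s['force'])
z=r.camera_model('side');p,d=r.get_image('side');X=cloud(d,z)
b=(p.max(2)<90)&(abs(X[...,1]+.151)<.03)&(abs(X[...,0]-.6)<.04)&(X[...,2]>.02)
print(np.sort(X[b][:,2])[:15].round(4)); w=X[b]; print(w[np.argsort(w[:,2])[:8]].round(4))
E
```

```text
4.0333 [ 0.58640104 -0.15045995  0.03526899] [-1.00015802 -0.50148307  0.11485204]
[0.0621 0.0628 0.0633 0.0634 0.0634 0.0637 0.0646 0.0646 0.0653 0.0657
 0.0665 0.0668 0.0669 0.0676 0.0677]
[[ 0.561  -0.1598  0.0621]
 [ 0.5643 -0.1416  0.0628]
 [ 0.5632 -0.1597  0.0633]
 [ 0.5638 -0.1528  0.0634]
 [ 0.5641 -0.1492  0.0634]
 [ 0.5637 -0.1565  0.0637]
 [ 0.5649 -0.1467  0.0646]
 [ 0.5638 -0.1408  0.0646]]
```

Call:
apply_moves(
  commands=[
    [0,0,0,0,0,0.2,4],
    [0,0,0,0,0,0,4],
    [0,0,0,0,0,0,4],
  ],
)

```text
time: 4.33
tool_pos: [0.5863, -0.1504, 0.0331]
ee_rot: [-180.0, -0.0, 85.6]
force: [-1.4, -0.2, 0.4]
gripper_width: 0.0401
```

Call:
apply_moves(
  commands=[
    [0,0,0,0,0,0.2,4],
    [0,0,0,0,0,0,4],
    [0,0,0,0,0,0,4],
  ],
)

```text
time: 4.58
tool_pos: [0.5864, -0.1505, 0.0311]
ee_rot: [-180.0, -0.0, 85.6]
force: [0.4, 0.7, 0.4]
gripper_width: 0.04
```

Call:
apply_moves(
  commands=[
    [0,0,0,0,0,0.15,4],
    [0,0,0,0,0,0,4],
    [0,0,0,0,0,0,4],
  ],
)

```text
time: 4.83
tool_pos: [0.5864, -0.1505, 0.0297]
ee_rot: [-180.0, -0.0, 85.6]
force: [0.3, 0.1, -0.1]
gripper_width: 0.04
```

Call:
apply_moves(
  commands=[
    [0,0,0,0,0,0.15,4],
    [0,0,0,0,0,0,4],
    [0,0,0,0,0,0,4],
  ],
)

```text
time: 5.08
tool_pos: [0.5864, -0.1505, 0.0282]
ee_rot: [-180.0, -0.0, 85.6]
force: [-0.4, -0.1, 0.7]
gripper_width: 0.0397
```

Call:
apply_moves(
  commands=[
    [0,0,0,0,0,0.15,4],
    [0,0,0,0,0,0,4],
    [0,0,0,0,0,0,4],
  ],
)

```text
time: 5.33
tool_pos: [0.5864, -0.1505, 0.0267]
ee_rot: [-180.0, -0.0, 85.6]
force: [-0.5, -0.5, -0.0]
gripper_width: 0.04
```

Call:
apply_moves(
  commands=[
    [0,0,0,0,0,0.15,4],
    [0,0,0,0,0,0,4],
    [0,0,0,0,0,0,4],
  ],
)

```text
time: 5.58
tool_pos: [0.5864, -0.1505, 0.0252]
ee_rot: [-180.0, -0.0, 85.6]
force: [-0.1, -1.1, -0.5]
gripper_width: 0.0404
```

Call:
apply_moves(
  commands=[
    [0,0,0,0,0,0.15,4],
    [0,0,0,0,0,0,4],
    [0,0,0,0,0,0,4],
  ],
)

```text
time: 5.83
tool_pos: [0.5864, -0.1505, 0.0236]
ee_rot: [-180.0, -0.0, 85.6]
force: [0.1, -0.5, 0.8]
gripper_width: 0.0402
```

```bash
python3 - <<'E'
from plant import r
from h import *
p,d=r.get_image('side');a=p[150:240,250:340][:,:,::-1]
t,_=r.get_image('top');b=t[120:210,170:300][:,:,::-1]
g=np.hstack([cv2.resize(a,(400,400),interpolation=2),cv2.resize(b,(400,400),interpolation=2)]);g=cv2.convertScaleAbs(g,alpha=1.0,beta=25);cv2.imwrite('pics/s2c.png',g)
E
```

```text
(no output)
```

View pics/s2c.png

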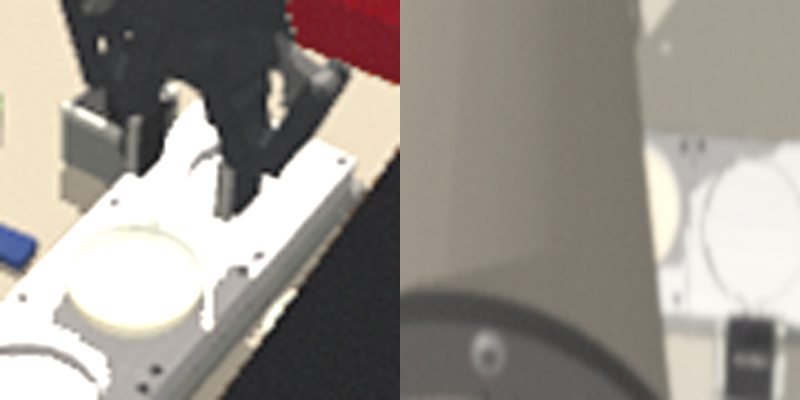

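```bash
python3 - <<'E'
from h import *
p,d,z=load('s1')
for u,v in((301.8,198.4),(303,197.5),(280.4,189.4)):
    for h in(.024,.028,.032,.036): print(u,v,h,ray(z,u,v,h).round(4))
E
```

```text
301.8 198.4 0.024 [ 0.6006 -0.1365  0.024 ]
301.8 198.4 0.028 [ 0.6022 -0.1399  0.028 ]
301.8 198.4 0.032 [ 0.6038 -0.1433  0.032 ]
301.8 198.4 0.036 [ 0.6054 -0.1467  0.036 ]
303 197.5 0.024 [ 0.6015 -0.1329  0.024 ]
303 197.5 0.028 [ 0.6031 -0.1364  0.028 ]
303 197.5 0.032 [ 0.6046 -0.1398  0.032 ]
303 197.5 0.036 [ 0.6062 -0.1432  0.036 ]
280.4 189.4 0.024 [ 0.5499 -0.1376  0.024 ]
280.4 189.4 0.028 [ 0.5518 -0.141   0.028 ]
280.4 189.4 0.032 [ 0.5537 -0.1444  0.032 ]
280.4 189.4 0.036 [ 0.5556 -0.1478  0.036 ]
```

Call:
apply_moves(
  commands=[
    [0,0,0,0,0,0.15,4],
    [0,0,0,0,0,0,4],
    [0,0,0,0,0,0,4],
  ],
)

```text
time: 6.18
tool_pos: [0.5863, -0.1504, 0.0221]
ee_rot: [-180.0, -0.0, 85.6]
force: [0.1, 0.6, -0.3]
gripper_width: 0.0398
```

Call:
apply_moves(
  commands=[
    [0,0,0,0,0,0.15,4],
    [0,0,0,0,0,0,4],
    [0,0,0,0,0,0,4],
  ],
)

```text
time: 6.43
tool_pos: [0.5863, -0.1505, 0.0206]
ee_rot: [-180.0, -0.0, 85.6]
force: [-0.8, 0.4, -0.3]
gripper_width: 0.0401
```

Call:
apply_moves(
  commands=[
    [0,0,0,0,0,0.1,4],
    [0,0,0,0,0,0,4],
    [0,0,0,0,0,0,4],
  ],
)

```text
time: 6.68
tool_pos: [0.5864, -0.1505, 0.0197]
ee_rot: [-180.0, -0.0, 85.6]
force: [-0.3, 0.1, -0.5]
gripper_width: 0.0396
```

Call:
apply_moves(
  commands=[
    [0,0,0,0,0,0.1,4],
    [0,0,0,0,0,0,4],
    [0,0,0,0,0,0,4],
  ],
)

```text
time: 6.93
tool_pos: [0.5864, -0.1505, 0.0187]
ee_rot: [-180.0, -0.0, 85.6]
force: [-0.4, 1.5, -0.2]
gripper_width: 0.04
```

```bash
python3 - <<'E'
from plant import r
from h import *
z=r.camera_model('side');p,d=r.get_image('side');X=cloud(d,z)
for u in(299,301,303):
  for v in range(186,208,2): print(u,v,p[v,u],X[v,u].round(3))
print('deck',X[205:215,305].round(3)[::4])
z=r.camera_model('wrist');w,d=r.get_image('wrist');X=cloud(d,z);print(r.observe()['tool_pos'],r.observe()['joint_positions'])
g=cv2.resize(p[165:225,265:325][:,:,::-1],(380,380),interpolation=2)
g=np.hstack([g,cv2.resize(w[90:384,100:400][:,:,::-1],(390,380))]);cv2.imwrite('pics/s3c.png',g)
E
```

```text
299 186 [221 212 204] [ 0.606 -0.166  0.089]
299 188 [141 137 130] [ 0.606 -0.164  0.082]
299 190 [79 76 71] [ 0.606 -0.164  0.075]
299 192 [84 83 76] [ 0.607 -0.165  0.072]
299 194 [95 93 87] [ 0.608 -0.166  0.068]
299 196 [99 98 91] [ 0.607 -0.164  0.059]
299 198 [110 108 101] [ 0.607 -0.163  0.053]
299 200 [118 116 109] [ 0.608 -0.165  0.049]
299 202 [255 254 252] [ 0.601 -0.148  0.024]
299 204 [248 245 242] [ 0.604 -0.154  0.025]
299 206 [252 250 248] [ 0.868 -0.71   0.699]
301 186 [29 27 30] [ 0.61  -0.166  0.091]
301 188 [23 23 27] [ 0.612 -0.169  0.089]
301 190 [105 103  97] [ 0.61  -0.164  0.078]
301 192 [101 100  94] [ 0.61  -0.162  0.071]
301 194 [98 97 91] [ 0.61  -0.163  0.066]
301 196 [90 88 84] [ 0.61  -0.162  0.06 ]
301 198 [76 76 71] [ 0.61  -0.161  0.052]
301 200 [110 107 100] [ 0.61  -0.159  0.045]
301 202 [254 252 250] [ 0.605 -0.148  0.026]
301 204 [253 252 250] [ 0.607 -0.153  0.026]
301 206 [246 242 238] [ 0.609 -0.155  0.023]
303 186 [31 29 33] [ 0.614 -0.165  0.092]
303 188 [31 31 34] [ 0.615 -0.166  0.089]
303 190 [27 27 30] [ 0.613 -0.162  0.078]
303 192 [26 27 28] [ 0.614 -0.163  0.074]
303 194 [29 29 33] [ 0.614 -0.161  0.066]
303 196 [29 28 29] [ 0.614 -0.16   0.06 ]
303 198 [21 21 24] [ 0.615 -0.161  0.056]
303 200 [251 245 240] [ 0.605 -0.139  0.024]
303 202 [253 252 251] [ 0.608 -0.144  0.024]
303 204 [253 251 250] [ 0.61  -0.148  0.023]
303 206 [250 247 244] [ 0.613 -0.155  0.025]
deck [[ 0.615 -0.149  0.024]
 [ 0.62  -0.159  0.024]
 [ 0.625 -0.168  0.024]]
[ 0.58640169 -0.15052151  0.01871298] [ 26.5575992   32.74225143 -23.6950872  107.90746853  18.53687243
  43.12353294 -11.81753136]
```

View pics/s3c.png

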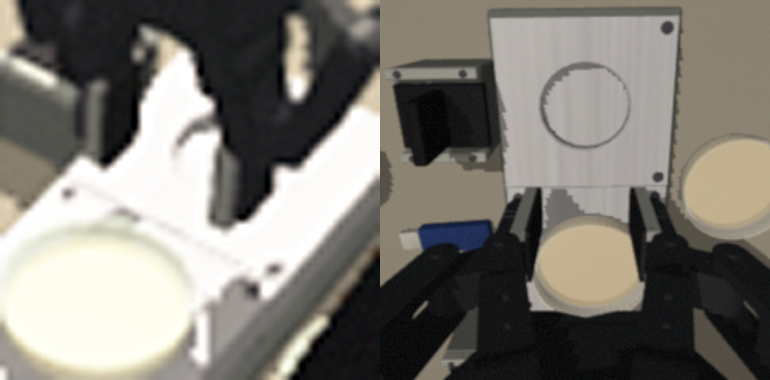

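Call:
apply_moves(
  commands=[
    [0,0,0,0,0,0.3,4],
    [0,0,0,0,0,0.3,4],
    [0,0,0,0,0,0.2,4],
    [0,0,0,0,0,0,4],
    [0,0,0,0,0,0,4],
  ],
)

```text
time: 7.45
tool_pos: [0.5862, -0.1504, 0.0105]
ee_rot: [-180.0, -0.0, 85.6]
force: [0.3, -0.6, 0.8]
gripper_width: 0.0404
```

```bash
cat > tip.py <<'E'
from plant import r
from h import *
s=r.observe();t=s['tool_pos'];print(s['time'],t.round(4),s['force'].round(1))
z=r.camera_model('side');p,d=r.get_image('side');X=cloud(d,z)
# finger front-edge: dark pixels not on deck, over the deck
b=(p.max(2)<150)&(d>0)&(abs(X[...,0]-.612)<.008)&(abs(X[...,1]-(t[1]-.011))<.008)&(X[...,2]>.026)&(X[...,2]<.1)
w=X[b];print('tip z',np.sort(w[:,2])[:6].round(4))
vs,us=np.where(b)
for u in(299,300,301,302,303,304):
    q=vs[us==u]
    if len(q):
        v=q.max()+.5; o=z['T'][:3,3];e=ray(z,u,v,0)-o;k=(t[1]-.011-o[1])/e[1];print(u,v,(o+k*e).round(4))
E
python3 tip.py
```

```text
7.45 [ 0.5862 -0.1504  0.0105] [ 0.3 -0.6  0.8]
tip z [0.0262 0.0387 0.0401 0.0403 0.0411 0.0428]
299 203.5 [ 0.607  -0.1614  0.0353]
300 203.5 [ 0.6093 -0.1614  0.0366]
301 202.5 [ 0.6113 -0.1614  0.0407]
302 202.5 [ 0.6134 -0.1614  0.042 ]
303 206.5 [ 0.6164 -0.1614  0.0318]
304 201.5 [ 0.6176 -0.1614  0.0473]
```

Call:
apply_moves(
  commands=[
    [0,0,0,0,0,0.3,4],
    [0,0,0,0,0,0.2,4],
    [0,0,0,0,0,0,4],
    [0,0,0,0,0,0,4],
  ],
)

```text
time: 7.83
tool_pos: [0.5863, -0.1504, 0.0055]
ee_rot: [-180.0, -0.0, 85.6]
force: [0.6, -0.1, -0.4]
gripper_width: 0.04
```

Call:
apply_moves(
  commands=[
    [0,0,0,0,0,0.2,4],
    [0,0,0,0,0,0,4],
    [0,0,0,0,0,0,4],
  ],
)

```text
time: 8.08
tool_pos: [0.5864, -0.1505, 0.0036]
ee_rot: [-180.0, -0.0, 85.6]
force: [-0.1, -0.9, 0.5]
gripper_width: 0.0399
```

```bash
python3 tip.py
```

```text
8.0833 [ 0.5864 -0.1505  0.0036] [-0.1 -0.9  0.5]
tip z [0.026  0.0293 0.0297 0.0332 0.034  0.0348]
299 205.5 [ 0.6074 -0.1615  0.0296]
300 206.5 [ 0.6098 -0.1615  0.028 ]
301 205.5 [ 0.6119 -0.1615  0.0322]
302 204.5 [ 0.6139 -0.1615  0.0363]
303 204.5 [ 0.616  -0.1615  0.0376]
304 209.5 [ 0.6193 -0.1615  0.0245]
```

Call:
apply_moves(
  commands=[
    [0,0,0,0,0,0.1,4],
    [0,0,0,0,0,0,4],
    [0,0,0,0,0,0,4],
  ],
)

```text
time: 8.38
tool_pos: [0.5864, -0.1505, 0.0027]
ee_rot: [180.0, -0.0, 85.6]
force: [-0.3, 0.9, -0.3]
gripper_width: 0.04
```

Call:
apply_moves(
  commands=[
    [0,0,0,0,0,0.1,4],
    [0,0,0,0,0,0,4],
    [0,0,0,0,0,0,4],
  ],
)

```text
time: 8.63
tool_pos: [0.5864, -0.1505, 0.0017]
ee_rot: [-180.0, -0.0, 85.6]
force: [-1.6, 0.5, 0.4]
gripper_width: 0.0405
```

```bash
python3 tip.py
```

```text
8.6333 [ 0.5864 -0.1505  0.0017] [-1.6  0.5  0.4]
tip z [0.028  0.0302 0.0328 0.0333 0.0333 0.0354]
299 206.5 [ 0.6076 -0.1615  0.0267]
300 206.5 [ 0.6098 -0.1615  0.028 ]
301 205.5 [ 0.6119 -0.1615  0.0322]
302 205.5 [ 0.6141 -0.1615  0.0335]
303 204.5 [ 0.616  -0.1615  0.0376]
304 203.5 [ 0.618  -0.1615  0.0417]
```

Call:
apply_moves(
  commands=[
    [0,0,0,-0.5,0.1,0,4],
    [0,0,0,-0.5,0,0,4],
    [0,0,0,-0.5,0,0,4],
    [0,0,0,-0.5,0,0,4],
    [0,0,0,-0.5,0,0,4],
    [0,0,0,-0.5,0,0,4],
    [0,0,0,-0.5,0,0,4],
    [0,0,0,-0.5,0,0,4],
    [0,0,0,-0.5,0,0,4],
    [0,0,0,-0.5,0,0,4],
    [0,0,0,-0.5,0,0,4],
    [0,0,0,-0.5,0,0,4],
    [0,0,0,-0.4,0,0,4],
    [0,0,0,-0.3,0,0,4],
    [0,0,0,0,0,0,4],
    [0,0,0,0,0,0,4],
  ],
)

```text
time: 10.02
tool_pos: [0.5823, -0.2174, 0.0017]
ee_rot: [-180.0, -0.0, 85.6]
force: [0.3, -0.8, -0.9]
gripper_width: 0.0398
```

```bash
cat > dish.py <<'E'
from plant import r
from h import *
import sys
s=r.observe();print(s['time'],s['tool_pos'].round(4),s['force'].round(1))
z=r.camera_model('side');p,d=r.get_image('side');X=cloud(d,z)
b=(X[...,2]>.0285)&(X[...,2]<.043)&(p.min(2)>120)&(abs(X[...,0]-.585)<.06)&(X[...,1]<-.12)&(X[...,1]>-.33)&(d>0)
b=cv2.morphologyEx(b.astype(np.uint8),cv2.MORPH_OPEN,np.ones((3,3)))
k,l,st,c=cv2.connectedComponentsWithStats(b)
for i in range(1,k):
    if st[i,4]>100:
        w=X[l==i];print(st[i],'z med',np.median(w[:,2]).round(4),'x',np.percentile(w[:,0],[1,99]).round(4),'y',np.percentile(w[:,1],[1,99]).round(4),ray(z,*c[i],np.median(w[:,2])).round(4))
g=cv2.resize(p[150:290,200:360][:,:,::-1],None,fx=5,fy=4,interpolation=2);cv2.imwrite('pics/%s.png'%sys.argv[1],g)
E
python3 dish.py d1
```

```text
10.0167 [ 0.5823 -0.2174  0.0017] [ 0.3 -0.8 -0.9]
[245 216  34  28 753] z med 0.038 x [0.5481 0.6081] y [-0.2874 -0.227 ] [ 0.5795 -0.2595  0.038 ]
```

View pics/d1.png

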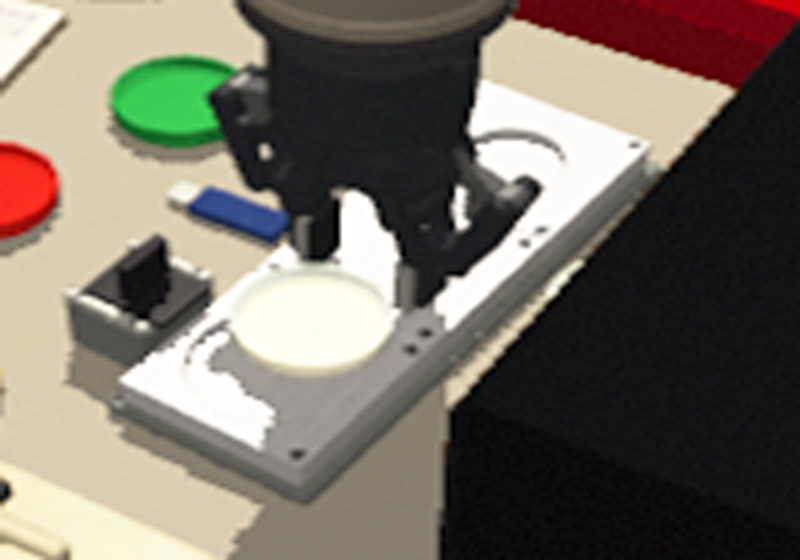

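Call:
apply_moves(
  commands=[
    [0,0,0,-0.3,0,0,4],
    [0,0,0,-0.3,0,0,4],
    [0,0,0,-0.3,0,0,4],
    [0,0,0,-0.3,0,0,4],
    [0,0,0,-0.3,0,0,4],
    [0,0,0,-0.2,0,0,4],
    [0,0,0,0,0,0,4],
    [0,0,0,0,0,0,4],
  ],
)

```text
time: 10.73
tool_pos: [0.581, -0.2345, 0.0017]
ee_rot: [-180.0, -0.0, 85.6]
force: [-0.1, 0.8, 0.4]
gripper_width: 0.0403
```

```bash
python3 dish.py d2; python3 -c "
from h import *
p,d,z=load('side0');print(ray(z,256,241,.024))"
```

```text
10.7333 [ 0.581  -0.2345  0.0017] [-0.1  0.8  0.4]
[240 221  33  29 787] z med 0.0362 x [0.5464 0.607 ] y [-0.3037 -0.2448] [ 0.5776 -0.2753  0.0362]
[ 0.58001935 -0.2795836   0.024     ]
```

Call:
apply_moves(
  commands=[
    [0,0,0,-0.2,0,0,4],
    [0,0,0,-0.15,0,0,4],
    [0,0,0,0,0,0,4],
    [0,0,0,0,0,0,4],
  ],
)

```text
time: 11.12
tool_pos: [0.5807, -0.2379, 0.0017]
ee_rot: [-180.0, -0.0, 85.6]
force: [1.1, 0.1, 0.2]
gripper_width: 0.0399
```

```bash
python3 dish.py d3
```

```text
11.1167 [ 0.5807 -0.2379  0.0017] [1.1 0.1 0.2]
[239 222  34  29 788] z med 0.0357 x [0.5465 0.607 ] y [-0.3065 -0.2476] [ 0.5775 -0.2779  0.0357]
```

Call:
apply_moves(
  commands=[
    [0,0,0,-0.15,0,0,4],
    [0,0,0,0,0,0,4],
    [0,0,0,0,0,0,4],
  ],
)

```text
time: 11.42
tool_pos: [0.5806, -0.2394, 0.0017]
ee_rot: [180.0, 0.0, 85.6]
force: [-0.7, -0.1, -1.1]
gripper_width: 0.0398
```

```bash
sed -i "s/^        w=X\[l==i\];/        w=X[cv2.erode((l==i).astype(np.uint8),np.ones((5,5)))>0];q=np.linalg.lstsq(np.c_[w[:,:2]-[.578,-.28],np.ones(len(w))],w[:,2],rcond=None)[0];print('slope',q.round(4));w=X[l==i];/" dish.py; python3 dish.py d4
```

```text
11.4167 [ 0.5806 -0.2394  0.0017] [-0.7 -0.1 -1.1]
slope [0.007  0.0989 0.0351]
[238 222  34  30 779] z med 0.0352 x [0.5463 0.6064] y [-0.3084 -0.2483] [ 0.5771 -0.2791  0.0352]
```

View pics/d4.png

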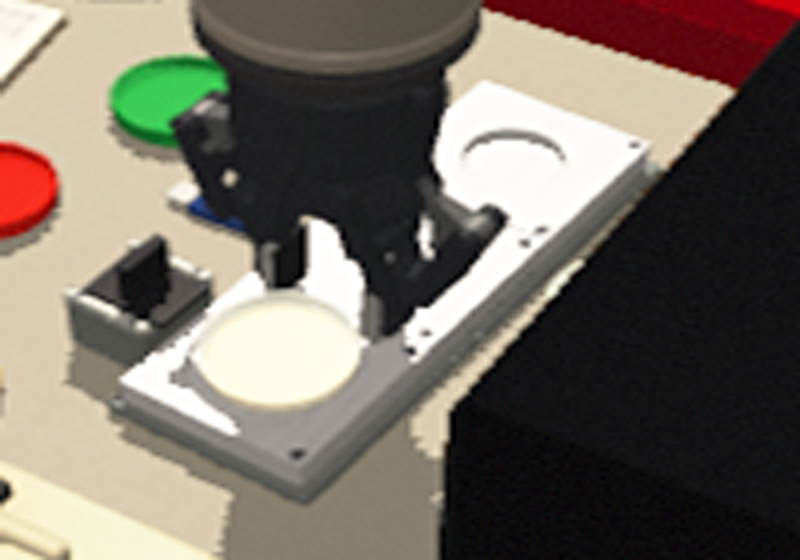

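Call:
apply_moves(
  commands=[
    [0,0,0,-0.15,0,0,4],
    [0,0,0,-0.1,0,0,4],
    [0,0,0,0,0,0,4],
    [0,0,0,0,0,0,4],
  ],
)

```text
time: 11.8
tool_pos: [0.5804, -0.2419, 0.0017]
ee_rot: [-180.0, -0.0, 85.6]
force: [0.6, 0.1, 0.6]
gripper_width: 0.0401
```

```bash
python3 dish.py d5
```

```text
11.8 [ 0.5804 -0.2419  0.0017] [0.6 0.1 0.6]
slope [ 0.0075 -0.0144  0.0321]
[238 225  33  27 724] z med 0.032 x [0.5468 0.6063] y [-0.3106 -0.25  ] [ 0.5768 -0.2809  0.032 ]
```

The dish has dropped: its top is at z 0.032 and level. Next I back off, raise and go over the tab.

Call:
apply_moves(
  commands=[
    [0,0,0,0.7,0,0,4],
    [0,0,0,0.8,0,0,4],
    [0,0,0,0,0,-2,4],
    [0,0,0,0,0,-2.5,4],
    [0,0,0,0,0,-2.5,4],
    [0,0,0,0,0,0,4],
    [0,0,0,-1.4,-1.4,0,4],
    [0,0,0,-1.4,-1.4,0,4],
    [0,0,0,-1.3,-1.3,0,4],
    [0,0,0,-1.3,-1.3,0,4],
    [0,0,0,0,0,0,4],
    [0,0,0,0,0,0,4],
    [0,0,0,0,0,0,4],
  ],
)

```text
time: 12.93
tool_pos: [0.5244, -0.2756, 0.0719]
ee_rot: [180.0, -0.0, 85.7]
force: [0.1, -0.1, -0.8]
gripper_width: 0.0401
```

```bash
python3 dish.py d6; python3 - <<'E'
from plant import r
from h import *
z=r.camera_model('side');p,d=r.get_image('side');X=cloud(d,z)
t=r.observe()['tool_pos']
b=(p.max(2)<110)&(abs(X[...,0]-.513)<.03)&(abs(X[...,1]+.275)<.03)&(X[...,2]>.05)&(X[...,2]<.068)
w=X[b];print('tab',len(w),np.percentile(w,[5,50,95],axis=0).round(4) if len(w) else '')
b=(abs(X[...,0]-t[0])<.06)&(abs(X[...,1]-t[1])<.03)&(X[...,2]>.075)&(X[...,2]<.12);w=X[b];w=w[np.argsort(w[:,2])];print(len(w),w[:12].round(4))
E
```

```text
12.9333 [ 0.5244 -0.2756  0.0719] [ 0.1 -0.1 -0.8]
slope [-0.005  -0.0096  0.0321]
[238 225  33  27 729] z med 0.0321 x [0.546  0.6063] y [-0.3102 -0.2498] [ 0.5766 -0.2811  0.0321]
tab 68 [[ 0.5123 -0.2891  0.0512]
 [ 0.5161 -0.2791  0.0603]
 [ 0.5177 -0.267   0.064 ]]
170 [[ 0.5475 -0.2869  0.0976]
 [ 0.5478 -0.2841  0.0978]
 [ 0.5022 -0.2729  0.0988]
 [ 0.5023 -0.2699  0.0989]
 [ 0.5021 -0.2791  0.0989]
 [ 0.5022 -0.2854  0.0994]
 [ 0.5029 -0.2675  0.0998]
 [ 0.498  -0.2858  0.1001]
 [ 0.5477 -0.287   0.1005]
 [ 0.5032 -0.2773  0.1007]
 [ 0.5031 -0.2834  0.1008]
 [ 0.5005 -0.2767  0.1013]]
```

View pics/d6.png

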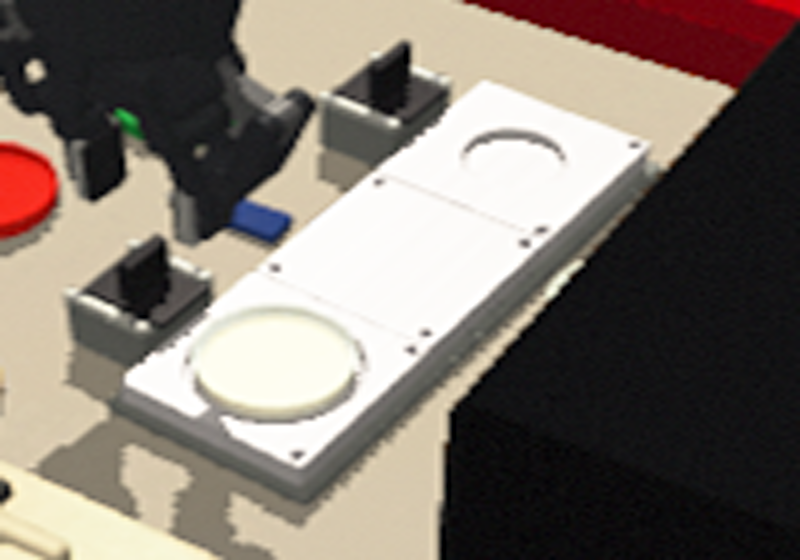

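Call:
apply_moves(
  commands=[
    [0,0,0,-0.2,0,1.5,4],
    [0,0,0,0,0,1.5,4],
    [0,0,0,0,0,1.3,4],
    [0,0,0,0,0,1.0,4],
    [0,0,0,0,0,0,4],
    [0,0,0,0,0,0,4],
  ],
)

```text
time: 13.53
tool_pos: [0.5235, -0.278, 0.0183]
ee_rot: [-180.0, -0.0, 85.7]
force: [1.0, -0.2, -0.7]
gripper_width: 0.0396
```

Call:
apply_moves(
  commands=[
    [0,0,0,0,0.3,0,4],
    [0,0,0,0,0.3,0,4],
    [0,0,0,0,0.3,0,4],
    [0,0,0,0,0.3,0,4],
    [0,0,0,0,0.3,0,4],
    [0,0,0,0,0.3,0,4],
    [0,0,0,0,0.3,0,4],
    [0,0,0,0,0.3,0,4],
    [0,0,0,0,0,0,4],
    [0,0,0,0,0,0,4],
  ],
)

```text
time: 14.37
tool_pos: [0.5478, -0.2803, 0.0187]
ee_rot: [180.0, -0.0, 85.7]
force: [0.1, 0.8, 1.0]
gripper_width: 0.0398
```

Call:
apply_moves(
  commands=[
    [0,0,0,0,0.2,0,4],
    [0,0,0,0,0.2,0,4],
    [0,0,0,0,0,0,4],
    [0,0,0,0,0,0,4],
  ],
)

```text
time: 14.7
tool_pos: [0.5516, -0.2807, 0.0187]
ee_rot: [180.0, -0.0, 85.6]
force: [0.1, -0.2, -0.2]
gripper_width: 0.0399
```

Call:
apply_moves(
  commands=[
    [0,0,0,0,0.15,0,4],
    [0,0,0,0,0,0,4],
    [0,0,0,0,0,0,4],
  ],
)

```text
time: 14.95
tool_pos: [0.553, -0.2808, 0.0187]
ee_rot: [180.0, -0.0, 85.6]
force: [-0.7, 0.8, 0.2]
gripper_width: 0.0398
```

```bash
python3 dish.py d7
```

```text
14.95 [ 0.553  -0.2808  0.0187] [-0.7  0.8  0.2]
slope [-0.0002 -0.0044  0.0322]
[238 227  33  25 512] z med 0.0321 x [0.5529 0.6062] y [-0.311  -0.2508] [ 0.5825 -0.2854  0.0321]
```

View pics/d7.png

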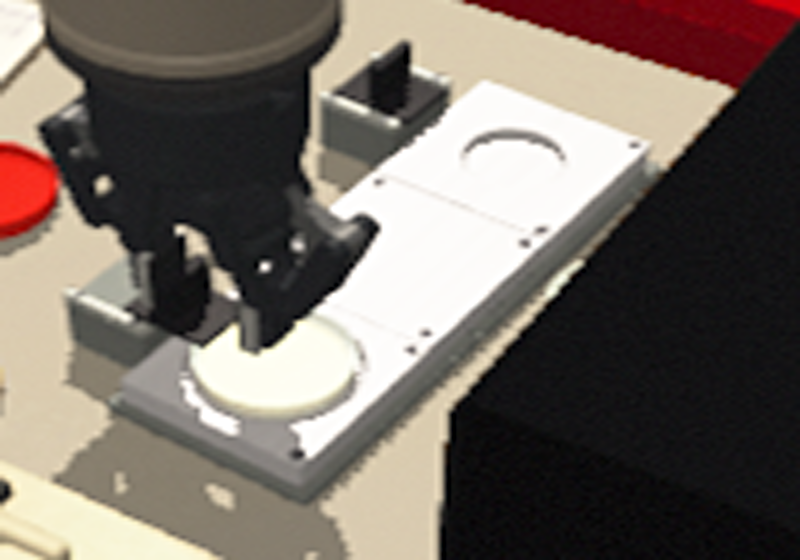

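Call:
apply_moves(
  commands=[
    [0,0,0,0,0.15,0,4],
    [0,0,0,0,0,0,4],
    [0,0,0,0,0,0,4],
  ],
)

```text
time: 15.25
tool_pos: [0.5534, -0.2809, 0.0186]
ee_rot: [-179.9, -0.0, 85.6]
force: [-6.7, 0.9, 4.9]
gripper_width: 0.0402
```

Call:
apply_moves(
  commands=[
    [0,0,0,0,0.15,0,4],
    [0,0,0,0,0,0,4],
    [0,0,0,0,0,0,4],
  ],
)

```text
time: 15.5
tool_pos: [0.5535, -0.281, 0.0183]
ee_rot: [-179.7, -0.0, 85.6]
force: [-13.7, 1.9, 8.5]
gripper_width: 0.0398
```

At the hard stop (14 N). Now I back off and withdraw.

Call:
apply_moves(
  commands=[
    [0,0,0,0,-0.4,0,4],
    [0,0,0,0,-0.5,0,4],
    [0,0,0,0,-0.3,0,4],
    [0,0,0,0,0,0,4],
    [0,0,0,0,0,-1.5,4],
    [0,0,0,0,0,-3,4],
    [0,0,0,0,0,-3,4],
    [0,0,0,0,0,-4,4],
    [0,0,0,0,0,-4,4],
    [0,0,0,0,-3,0,4],
    [0,0,0,0,-3,0,4],
    [0,0,0,0,0,0,4],
    [0,0,0,0,0,0,4],
  ],
)

```text
time: 16.58
tool_pos: [0.4832, -0.2761, 0.1744]
ee_rot: [180.0, 0.1, 85.6]
force: [1.0, -0.2, 0.5]
gripper_width: 0.04
```

```bash
python3 dish.py d8; python3 - <<'E'
from plant import r
from h import *
z=r.camera_model('side');p,d=r.get_image('side');X=cloud(d,z)
for n,y0,xs in(('wide',-.277,.578),('narrow',-.110,.590)):
    b=(p.max(2)<110)&(abs(X[...,0]-xs+.06)<.045)&(abs(X[...,1]-y0)<.025)&(X[...,2]>.05)&(X[...,2]<.066)
    w=X[b];print(n,len(w),np.percentile(w[:,0]-xs,[5,50,95]).round(4))
_,_,z0=load('side0');p0=np.load('pics/side0.npz')['p']
f=lambda q:cv2.moments(((q[...,2].astype(int)-q[...,0]>40)&(np.indices(q.shape[:2])[1]<275)&(np.indices(q.shape[:2])[0]>185)&(np.indices(q.shape[:2])[0]<215)).astype(np.uint8))
for q in(p0,p):
    m=f(q);print('usb',m['m00'],m['m10']/m['m00'],m['m01']/m['m00'])
E
```

```text
16.5833 [ 0.4832 -0.2761  0.1744] [ 1.  -0.2  0.5]
slope [ 0.0093 -0.0124  0.0321]
[238 225  33  27 663] z med 0.0322 x [0.553  0.6059] y [-0.3109 -0.2499] [ 0.5785 -0.2818  0.0322]
wide 75 [-0.0449 -0.0412 -0.0395]
narrow 49 [-0.0692 -0.0646 -0.0633]
usb 136.0 247.51470588235293 203.09558823529412
usb 136.0 247.51470588235293 203.09558823529412
```

```bash
python3 - <<'E'
from plant import r
from h import *
z=r.camera_model('side')
p1,d1=r.get_image('side');p0,d0,_=load('side0')
for p,d in((p0,d0),(p1,d1)):
    X=cloud(d,z);b=(p.max(2)<110)&(abs(X[...,0]-.52)<.04)&(abs(X[...,1]+.277)<.025)&(X[...,2]>.05)&(X[...,2]<.066)
    w=X[b];print(len(w),np.percentile(w[:,0],[5,25,50,75,95]).round(4))
    # tab top edge: highest black pixels
    s=w[:,2]>.06;print(w[s].mean(0).round(4))
E
```

```text
69 [0.5123 0.515  0.5161 0.5171 0.5179]
[ 0.5154 -0.2789  0.0633]
76 [0.5326 0.5354 0.5368 0.5375 0.5384]
[ 0.5356 -0.28    0.0629]
```

Measured travel is about 20.6 mm against a nominal 22. I'll repeat the push at a different height to confirm that the stop was the slide's own.

Call:
apply_moves(
  commands=[
    [0,0,0,0,3,0,4],
    [0,0,0,0,3,0,4],
    [0,0,0,0,0,4,4],
    [0,0,0,0,0,4,4],
    [0,0,0,0,0,4,4],
    [0,0,0,0,0,2,4],
    [0,0,0,0,0,1,4],
    [0,0,0,0,0,0,4],
    [0,0,0,0,0.4,0,4],
    [0,0,0,0,0.4,0,4],
    [0,0,0,0,0.2,0,4],
    [0,0,0,0,0,0,4],
    [0,0,0,0,0,0,4],
  ],
)

```text
time: 17.82
tool_pos: [0.5535, -0.2813, 0.0252]
ee_rot: [-179.9, 0.0, 85.6]
force: [-8.7, 1.6, 3.3]
gripper_width: 0.04
```

Call:
apply_moves(
  commands=[
    [0,0,0,0,0.2,0,4],
    [0,0,0,0,0.2,0,4],
    [0,0,0,0,0,0,4],
    [0,0,0,0,0,0,4],
  ],
)

```text
time: 18.15
tool_pos: [0.5537, -0.2816, 0.0247]
ee_rot: [-179.6, 0.0, 85.6]
force: [-28.5, 3.6, 17.8]
gripper_width: 0.0402
```

It stopped at the same place under 28 N, so this is the slide's hard stop. Now I withdraw.

Call:
apply_moves(
  commands=[
    [0,0,0,0,-0.5,0,4],
    [0,0,0,0,-0.6,0,4],
    [0,0,0,0,-0.3,0,4],
    [0,0,0,0,0,0,4],
    [0,0,0,0,0,-1.5,4],
    [0,0,0,0,0,-3,4],
    [0,0,0,0,0,-3,4],
    [0,0,0,0,0,-4,4],
    [0,0,0,0,0,-4,4],
    [0,0,0,0,-3,0,4],
    [0,0,0,0,-3,0,4],
    [0,0,0,0,0,0,4],
    [0,0,0,0,0,0,4],
    [0,0,0,0,0,0,4],
  ],
)

```text
time: 19.32
tool_pos: [0.4849, -0.2758, 0.1794]
ee_rot: [179.9, 0.0, 85.6]
force: [0.2, -0.5, 0.3]
gripper_width: 0.0401
```

```bash
python3 dish.py d9; python3 - <<'E'
from plant import r
from h import *
z=r.camera_model('side')
p1,d1=r.get_image('side');p0,d0,_=load('side0')
for p,d in((p0,d0),(p1,d1)):
    X=cloud(d,z);b=(p.max(2)<110)&(abs(X[...,0]-.52)<.04)&(abs(X[...,1]+.277)<.025)&(X[...,2]>.05)&(X[...,2]<.066)
    print('wide tab x',np.median(X[b][:,0]).round(4))
    b=(p.max(2)<110)&(abs(X[...,0]-.53)<.04)&(abs(X[...,1]+.11)<.025)&(X[...,2]>.05)&(X[...,2]<.066)
    print('narrow tab x',np.median(X[b][:,0]).round(4))
s=r.observe();print(s['tool_pos'],s['qd'].round(2))
r.job_done()
E
```

```text
19.3167 [ 0.4849 -0.2758  0.1794] [ 0.2 -0.5  0.3]
slope [ 0.0049 -0.0045  0.0321]
[238 225  33  27 675] z med 0.0321 x [0.5529 0.6063] y [-0.3104 -0.2498] [ 0.5789 -0.2814  0.0321]
wide tab x 0.5161
narrow tab x 0.5256
wide tab x 0.5369
narrow tab x 0.5251
[ 0.48515918 -0.27547749  0.17887388] [-0.26  0.47  0.03  0.11  0.04 -0.08  0.09]
the job is handed in; nothing more can be done
```

I pushed the dish along the deck between the two open fingertips until it dropped into the wide (right-hand) recess. I then pushed that recess's slide to its hard stop, withdrew the arm and handed the job in at about 19.4 s.

**Dish:** its top is at z = 0.032 m, which is 8 mm above the deck as a seated dish should be. It is level within about 0.01 rad. Its centre is within about 3 mm of my estimate of the recess centre.

**Slides:** the wide slide's tab moved about 20.8 mm by camera, short of the nominal 22 mm but above the required 19 mm. It stopped at the same place in two separate pushes of up to 28 N at different heights, so I take that as fully home. The narrow slide did not move.

**Other things on the bench:** the memory stick's position in the image is unchanged. I did not measure the spare dish again at the end, but the arm did not come near it.

**One disagreement:** the fingertips at 40 mm opening were about 26 mm behind the reported tool point, not 8 mm ahead as described. I set the heights from the side camera's depth picture instead.

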